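# Lay the two standing risers down ribs up

## Robot

A 6-joint arm with a two-finger parallel gripper is mounted at the origin on the work surface. World frame = base frame: x ahead of the robot, y to its left, z up, the work surface at z = 0. Lengths are in m, angles in rad, forces in N, time in s.
With the tool pointing down it reaches from about 0.25 to 0.725 m from the base axis. Payload 4 kg.
Tool frame: the origin (TCP) lies on the centre line of the jaws, within the pads' length; the fingertips stand 22 mm ahead of it and the grasp point (between the pads) lies 3 mm ahead of it; z points along the fingers, y is the line along which they close (so a half turn about z gives the same grasp; the last joint's range is limited). The gripper opens to 85 mm and grips with 20 to 120 N. Pads are 22 mm wide; open, the fingers measure 114 mm over their backs; the gripper's body (76 mm by 85 mm) begins 54 mm behind the grasp point. The pads swing forward as they close: fully open they stand 13 mm farther back than shut.
Start: joints at [-1.315, 0.241, 0.005, 1.335, 0, 1.571], TCP at [0.127, -0.484, 0.253] pointing down, gripper open.
Joint ranges: [-2.72, 2.72], [-1.05, 1.87], [-1.09, 1.28], [-1.99, 2.15], [-1.42, 1.44], [-3.14, 3.14]. Speed limits (rad/s): [2.79, 2.79, 3.14, 3.14, 3.14, 3.14].

## Interface

Orientations are given as a unit quaternion [x, y, z, w].
In Python, from workcell import bot gives the robot as it stands.
- The arm moves only by the shell command python3 -m inch 'ROWS'. ROWS is JSON, one flat list of numbers, 7 for each row, row after row: the shift along the world's x, y, z in mm, then the turn, a rotation vector about the world's x, y, z in rad, then the opening in per cent of the stroke, from 0 (shut) to 100 (fully open). A call has 1 to 8 rows; each row is the pose to reach, as a shift and turn from the pose commanded when the call began; what a row does not reach only later rows make up. A row lasts 1/12 s, in which the tool goes at most 41.7 mm and 7.16 degrees, less where a joint would pass 70% of its speed; a pose out of reach is approached as far as the arm can. A call with a gripper value outside its range is refused whole. The fingers move at their own pace and stop on an object; the grip force is fixed at half the most. Time passes only in rows, so rows that repeat a pose let the fingers close. It gives the time, the measured TCP pose, the force, the opening and the grip force at its end, in the units of the state.
- bot.get_obs(): the state, without advancing time (a new reading comes with each control period).
- bot.camera(name): name is "scene" or "top"; returns the picture (384x512x3 uint8, blue, green, red); there is no depth.
- bot.camera_info(name): a dict with "intrinsics" (3x3 intrinsics, pixels), "camera_from_world" (4x4, takes a point from world to camera coordinates). Camera axes: x right, y down, z forward; pixel columns grow to the right and rows downward; lengths in m; the calibration is good to about 2 mm. A picture is of the moment at which its call begins. camera_info takes no time and is no camera call.
- bot.job_done(): hands the job in; it is judged then, once.
Trained networks look in the newest picture that a camera, given by its name, has taken for a name from the list of things; names that differ only in an ending like _2 or _b are one class to them, and where a whole thing is asked for, a point or a joint stands for the part that bears it (a point fixed in the world has none). Each returns a list of dicts, best first, with "confidence" (0 to 1); they miss things now and then, are a little off and sometimes report something else, mostly with a low value. They report only what shows in the picture. A call takes as long as a camera call. They do not tell look-alikes from the thing itself.
- bot.silhouettes(camera, target): "mask" (384x512 bool, what is visible of it) and "uv" ([column, row] in pixels, amid what is visible of it).
- bot.spot_point(camera, target): "uv" ([column, row] in pixels: a listed point, or the origin of a listed thing).
The state is a dict: "clock": time; "joint_pos": joint angles; "joint_vel": joint speeds; "tau": joint torques, N m; "eef_pos": TCP position; "tool_rot": TCP orientation; "ft_force": force on the tool from outside, world axes, zero at the start; "ft_torque": the same for the moment, N m; "grip_width": finger opening in m; "grasp_force": force on a finger pad.
Only numpy, scipy, OpenCV 4.12 (cv2) and the standard library are available. Lean on these libraries where they do the work, as an engineer would, in place of code of your own. Each camera call takes 0.05 s, during which the arm holds its last target. There are 200 camera calls.

## Task

Two aluminium riser blocks stand on end on the grey bench mat; each has a plain back and, on the other face, two raised ribs. With the fingertips, push each one over so that both end up lying flat on the mat, close to where they stood, plain back down and ribbed face up, ready for the bolts. Only push, gently: do not grip or lift them, and leave the saucer, wheel, kingpin and T-tool undisturbed.

Things in the scene. Friction and masses are not known exactly. Their poses are not given: they have to be found in the camera images.
- riser_a: Aluminium riser block, one of two alike, standing on its 60 x 20 mm end: 90 mm tall, 60 wide, 20 thick. One face plain; on the other two raised ribs (5 high, 8 wide) down the long edges, flat channel between. Origin: centre of the end it starts on. z along the 90 mm, up at the start; y along the width; +x out of the ribbed face: rib tops at +10 mm, channel floor +5, plain back -10
- riser_a_mid (a point): Centre of riser_a, 45 mm from either end. The block weighs about 0.22 kg (varies); pushed near its top, it falls by itself once tilted some 15 degrees
- riser_b: Aluminium riser block, one of two alike, standing on its 60 x 20 mm end: 90 mm tall, 60 wide, 20 thick. One face plain; on the other two raised ribs (5 high, 8 wide) down the long edges, flat channel between. Origin: centre of the end it starts on. z along the 90 mm, up at the start; y along the width; +x out of the ribbed face: rib tops at +10 mm, channel floor +5, plain back -10
- riser_b_mid (a point): Centre of riser_b, 45 mm from either end. The block weighs about 0.22 kg (varies); pushed near its top, it falls by itself once tilted some 15 degrees
- mat: Grey rubber bench mat, fixed, 350 mm (x) by 680 mm (y), 4 mm thick. Origin: centre of its underside, on the worktop
- saucer: White ceramic saucer, 92 mm across, 15 mm high, with three 22 mm ball bearings on it (20 mm high in all), on the mat between the risers; leave alone. Origin: centre of its underside
- wheel: Blue urethane wheel lying flat on the mat beyond the saucer, 70 mm across, 52 mm high; leave alone. Origin: centre of its underside
- kingpin: Steel kingpin bolt standing on its 18 mm head on the mat, 58 mm high, shank 10 mm, between the saucer and the robot; leave alone. Origin: centre of its underside
- ttool: Steel T-tool lying on the worktop to the left of the mat: a 100 mm bar along its x with a 130 mm stem along its +y, 16 mm thick; leave alone. Origin: middle of the bar, underside
There are look-alikes about, which are no part of the job. Leave any green or red look-alike of the riser_a alone.

How it is judged:
By the outcome, as a careful person would: the job done as asked, in the order asked, and still so for the second after the job is handed in, with the robot touching nothing.
It also fails if it takes over 40 s, if anything falls off the work surface, if the arm or the gripper's body presses on something with over 40 N, if the wrist force passes 120 N, or if a joint passes its speed limit or range.

## Working session

There is one attempt and no reset: what is moved stays moved. The work goes in short steps, Python scripts to look and compute and a shell command to move; the robot and the scene stay as the last step left them, time stands still between calls to the robot, and variables do not carry over. Pictures are saved under pics/ and viewed, at most 10 in all, crops included, and the job is handed in when it is done.

```bash
mkdir -p pics; python3 - <<'E'
from workcell import bot
import cv2,numpy as np
for c in ("scene","top"):
    im=bot.camera(c); cv2.imwrite(f"pics/{c}0.png",im)
    i=bot.camera_info(c); print(c,np.round(i["intrinsics"],1).tolist(),np.round(i["camera_from_world"],3).tolist())
    for n in ("riser_a","riser_a_mid","saucer","wheel","kingpin","ttool"):
        print(n,[(np.round(d["uv"]).tolist(),round(d["confidence"],2)) for d in bot.spot_point(c,n)])
o=bot.get_obs();print(o["clock"],o["eef_pos"],o["tool_rot"])
E
```

```text
scene [[464.8, 0.0, 253.4], [0.0, 464.8, 188.5], [0.0, 0.0, 1.0]] [[-0.907, 0.421, 0.02, 0.516], [0.263, 0.602, -0.754, -0.125], [-0.329, -0.678, -0.657, 1.397], [0.0, 0.0, 0.0, 1.0]]
riser_a [([145.0, 191.0], 0.95), ([216.0, 121.0], 0.93), ([291.0, 250.0], 0.71), ([230.0, 163.0], 0.57)]
riser_a_mid [([339.0, 328.0], 0.75), ([226.0, 145.0], 0.74), ([212.0, 111.0], 0.73), ([144.0, 180.0], 0.67), ([304.0, 136.0], 0.59)]
saucer [([246.0, 207.0], 0.59)]
wheel [([205.0, 220.0], 0.93)]
kingpin [([303.0, 197.0], 0.41)]
ttool [([337.0, 331.0], 0.89)]
top [[499.5, 0.0, 253.6], [0.0, 499.5, 193.6], [0.0, 0.0, 1.0]] [[0.014, -1.0, -0.001, 0.007], [-0.977, -0.013, -0.213, 0.594], [0.213, 0.004, -0.977, 1.301], [0.0, 0.0, 0.0, 1.0]]
riser_a [([392.0, 223.0], 0.94), ([307.0, 125.0], 0.77), ([192.0, 208.0], 0.76), ([315.0, 291.0], 0.68), ([317.0, 210.0], 0.56)]
riser_a_mid [([310.0, 120.0], 0.94), ([314.0, 290.0], 0.72), ([316.0, 200.0], 0.71), ([401.0, 218.0], 0.56)]
saucer [([250.0, 199.0], 0.74)]
wheel [([251.0, 154.0], 0.77)]
kingpin [([244.0, 244.0], 0.41)]
ttool [([113.0, 201.0], 0.85)]
0.7 [ 0.12649834 -0.48373696  0.25333758] [ 9.91829629e-01  1.27569530e-01 -1.24595493e-05  3.72814763e-05]
```

View pics/scene0.png

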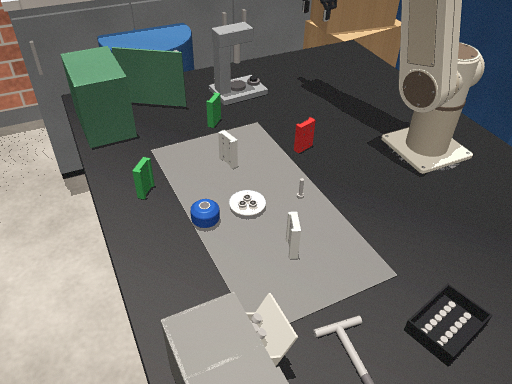

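View pics/top0.png

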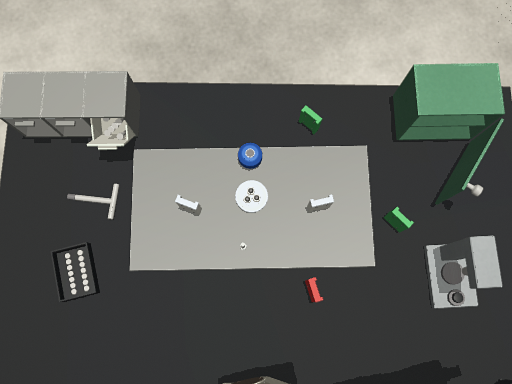

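The scene view shows the silver risers at about (293,236) and (228,149). In the top view they are at (187,203) and (321,202). The green look-alikes (top 311,119 and 401,218) and the red one (315,290) are off the mat and are not the ones meant. One enlarged crop should confirm this and show the rib sides.

```bash
cat > h.py <<'E'
import numpy as np,cv2
from workcell import bot
from scipy.optimize import least_squares
def proj(c,P):
    i=bot.camera_info(c);M=np.array(i["camera_from_world"]);K=np.array(i["intrinsics"])
    q=(np.atleast_2d(P)@M[:3,:3].T+M[:3,3])@K.T
    return q[:,:2]/q[:,2:]
def onplane(c,uv,z):
    i=bot.camera_info(c);M=np.array(i["camera_from_world"]);K=np.array(i["intrinsics"])
    d=M[:3,:3].T@np.linalg.solve(K,[*uv,1]);o=-M[:3,:3].T@M[:3,3]
    return o+d*(z-o[2])/d[2]
def tri(pairs):
    return least_squares(lambda p:np.concatenate([proj(c,p)[0]-uv for c,uv in pairs]),[.4,0,.05])
E
python3 - <<'E'
from h import *
def crop(f,u,v,r=28,s=390):
    im=cv2.imread(f); return cv2.resize(im[v-r:v+r,u-r:u+r],(s,s) if 0 else (300,300),interpolation=cv2.INTER_CUBIC)
a=np.hstack([crop("pics/top0.png",187,203),crop("pics/top0.png",321,202)])
b=np.hstack([crop("pics/scene0.png",293,236),crop("pics/scene0.png",228,149)])
cv2.imwrite("pics/crop0.png",np.vstack([a,b]))
for n,u,v in(("L",187,203),("R",321,202)):print(n,onplane("top",(u,v),.094))
for c in("scene","top"):
    for d in bot.silhouettes(c,"riser_a"):
        r=cv2.minAreaRect(np.argwhere(d["mask"])[:,::-1].astype(np.float32)); print(c,np.round(d["uv"]),round(d["confidence"],2),d["mask"].sum(),np.round(cv2.boxPoints(r)).tolist())
for n,a,b in(("saucer",(246,207),(250,199)),("wheel",(205,220),(251,154)),("kingpin",(303,197),(244,244))):
    r=tri([("scene",a),("top",b)]);print(n,r.x.round(3),r.fun.round(1))
E
```

```text
L [0.55959889 0.19127736 0.094     ]
R [ 0.56709513 -0.16517519  0.094     ]
scene [306. 136.] 0.84 553 [[292.0, 151.0], [297.0, 116.0], [316.0, 119.0], [311.0, 154.0]]
scene [214. 110.] 0.78 411 [[206.0, 93.0], [220.0, 93.0], [220.0, 127.0], [206.0, 127.0]]
scene [291. 238.] 0.77 543 [[286.0, 212.0], [300.0, 212.0], [300.0, 258.0], [286.0, 258.0]]
scene [143. 178.] 0.72 633 [[131.0, 159.0], [150.0, 156.0], [155.0, 197.0], [136.0, 199.0]]
scene [230. 149.] 0.58 558 [[218.0, 131.0], [237.0, 131.0], [237.0, 167.0], [218.0, 167.0]]
top [313. 288.] 0.7 230 [[304.0, 280.0], [313.0, 277.0], [322.0, 299.0], [312.0, 303.0]]
top [316. 207.] 0.69 279 [[305.0, 200.0], [332.0, 194.0], [334.0, 207.0], [308.0, 212.0]]
top [310. 121.] 0.65 378 [[295.0, 118.0], [305.0, 105.0], [325.0, 120.0], [315.0, 133.0]]
top [397. 221.] 0.6 393 [[383.0, 217.0], [395.0, 205.0], [413.0, 222.0], [401.0, 234.0]]
top [186. 205.] 0.59 301 [[173.0, 204.0], [178.0, 193.0], [204.0, 205.0], [199.0, 216.0]]
saucer [ 0.597  0.023 -0.004] [ 1.3  0.3  0.8 -1.2]
wheel [0.718 0.028 0.006] [-2.  -0.6 -1.3  2.1]
kingpin [0.456 0.045 0.002] [-3.  -0.6 -2.   2.6]
```

View pics/crop0.png

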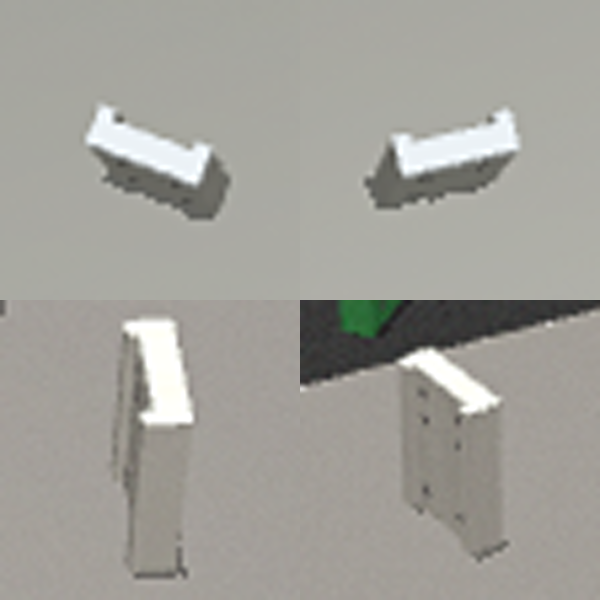

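Both silver risers on the mat fit. Their ribs point to +x (up in the top view), away from the robot, so each must fall toward the robot. The holed ribbed face shows at scene (228,149). Next I triangulate the corners.

```bash
python3 - <<'E'
from h import *
C={"L":dict(bp=((301.4,230.8),(175.4,201.1)),bn=((298.2,211.7),(195.8,209.5))),
   "R":dict(bp=((237.3,139.7),(312.2,206.7)),bn=((224.3,130.3),(333.7,201.6)))}
T={"L":[(175.4,201.1),(195.8,209.5),(198.6,203),(177.7,194.6)],"R":[(312.2,206.7),(333.7,201.6),(331.8,194.5),(310.4,199.2)]}
for n in C:
    for k,(s,t) in C[n].items():
        r=tri([("scene",s),("top",t)]);print(n,k,r.x.round(4),r.fun.round(1))
    P=np.array([onplane("top",t,.094)[:2] for t in T[n]])
    d=P[0]-P[1];e=P[3]-P[2]; w=d+e; yaw=np.arctan2(-w[0],w[1])
    print(n,"centre",P.mean(0).round(4),"widths",np.linalg.norm(d).round(4),np.linalg.norm(e).round(4),"thick",np.linalg.norm(P[3]-P[0]).round(4),"yaw deg",np.degrees(yaw).round(1))
    c,s=np.cos(yaw),np.sin(yaw)
    ideal=P.mean(0)+np.array([[-.01,.03],[-.01,-.03],[.01,-.03],[.01,.03]])@np.array([[c,s],[-s,c]])
    print(" top/scene reproj bottoms",proj("scene",np.c_[ideal,np.full(4,.004)]).round().tolist(), "fit err mm",(1e3*(P-ideal)).round(1).tolist())
E
```

```text
L bp [0.5631 0.2248 0.0894] [-0.8 -0.2 -0.6  0.8]
L bn [0.5407 0.1696 0.0892] [-1.  -0.2 -0.7  0.9]
L centre [0.5622 0.1918] widths 0.0594 0.0608 thick 0.0186 yaw deg -21.5
 top/scene reproj bottoms [[297.0, 256.0], [293.0, 237.0], [285.0, 237.0], [288.0, 257.0]] fit err mm [[0.4, -1.0], [0.4, -0.3], [-0.5, 0.2], [-0.4, 1.1]]
R bp [ 0.5541 -0.1416  0.0888] [-0.4 -0.1 -0.2  0.3]
R bn [ 0.5688 -0.1993  0.0874] [-0.5 -0.1 -0.3  0.4]
R centre [ 0.5712 -0.168 ] widths 0.0592 0.0588 thick 0.0208 yaw deg 13.8
 top/scene reproj bottoms [[237.0, 164.0], [224.0, 154.0], [219.0, 157.0], [231.0, 167.0]] fit err mm [[-0.3, -0.4], [-0.0, 0.5], [-0.2, 0.4], [0.5, -0.6]]
```

Risers: R centre (0.571,-0.168) with yaw 13.8°, L centre (0.562,0.192) with yaw -21.5°. The widths (59–61 mm), thickness and top height (~90 mm) all agree with the text. I start with R: close the fingers and go in high.

```bash
python3 -m inch '[489,327,0,0,0,0,0, 489,327,0,0,0,0,0, 489,327,0,0,0,0,0, 489,327,0,0,0,0,0, 489,327,0,0,0,0,0, 489,327,0,0,0,0,0, 489,327,0,0,0,0,0, 489,327,0,0,0,0,0]'
```

```text
clock: 1.47
eef_pos: [0.4051, -0.297, 0.2536]
tool_rot: [0.992, 0.128, 0.0, 0.0]
ft_force: [0.6, -1.5, -0.3]
grip_width: 0.0
grasp_force: 0.0
```

```bash
python3 -m inch '[211,140,0,0,0,-0.015,0, 211,140,0,0,0,-0.015,0, 211,140,0,0,0,-0.015,0, 211,140,0,0,0,-0.015,0, 211,140,0,0,0,-0.015,0, 211,140,0,0,0,-0.015,0, 211,140,0,0,0,-0.015,0, 211,140,0,0,0,-0.015,0]'
```

```text
clock: 2.13
eef_pos: [0.6162, -0.1562, 0.2516]
tool_rot: [0.993, 0.122, -0.001, -0.0]
ft_force: [-0.1, -0.7, 0.2]
grip_width: -0.0005
grasp_force: 0.0
```

Now down: the tip goes to 0.076 m, so the TCP goes to 0.098.

```bash
python3 -m inch '[0,0,-40,0,0,0,0, 0,0,-80,0,0,0,0, 0,0,-120,0,0,0,0, 0,0,-140,0,0,0,0, 0,0,-154,0,0,0,0, 0,0,-154,0,0,0,0, 0,0,-154,0,0,0,0]'; python3 - <<'E'
from h import *
s=bot.camera("scene");t=bot.camera("top")
f=lambda im,u,v:cv2.resize(im[v-40:v+40,u-50:u+50],(500,400)[:2],interpolation=cv2.INTER_CUBIC)
a=cv2.resize(f(s,228,140),(400,320));b=cv2.resize(f(t,321,195),(400,320));cv2.imwrite("pics/r1.png",np.hstack([a,b]))
E
```

```text
clock: 2.72
eef_pos: [0.6132, -0.1593, 0.0991]
tool_rot: [0.993, 0.119, -0.001, -0.0]
ft_force: [0.0, 0.1, 1.0]
grip_width: 0.0004
grasp_force: 0.0
```

View pics/r1.png

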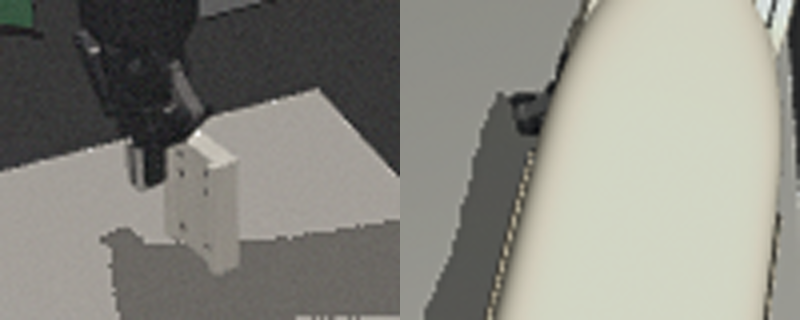

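The left crop shows the closed fingers at (145,165), just in front of the ribbed face, with the block still upright. Contact is expected after about 27 mm. I'll push slowly along (-0.971,-0.239).

```bash
python3 -m inch '[-10,-2.4,0,0,0,0,0, -20,-4.8,0,0,0,0,0, -23,-5.6,0,0,0,0,0, -26,-6.4,0,0,0,0,0, -29,-7.1,0,0,0,0,0, -32,-7.9,0,0,0,0,0, -35,-8.6,0,0,0,0,0, -35,-8.6,0,0,0,0,0]'
```

```text
clock: 3.48
eef_pos: [0.5792, -0.1671, 0.0994]
tool_rot: [0.993, 0.12, -0.0, 0.0]
ft_force: [-0.5, 1.0, -0.6]
grip_width: -0.0
grasp_force: 0.0
```

```bash
python3 -m inch '[-3,-0.7,0,0,0,0,0, -6,-1.5,0,0,0,0,0, -8,-2,0,0,0,0,0, -10,-2.5,0,0,0,0,0, -12,-3,0,0,0,0,0, -12,-3,0,0,0,0,0]'; python3 - <<'E'
from h import *
s=bot.camera("scene")
cv2.imwrite("pics/r2.png",cv2.resize(s[90:190,170:300],(650,500),interpolation=cv2.INTER_CUBIC))
E
```

```text
clock: 3.98
eef_pos: [0.5671, -0.1701, 0.0992]
tool_rot: [0.993, 0.12, -0.0, -0.0]
ft_force: [0.3, 0.4, 0.5]
grip_width: 0.0
grasp_force: 0.0
```

View pics/r2.png

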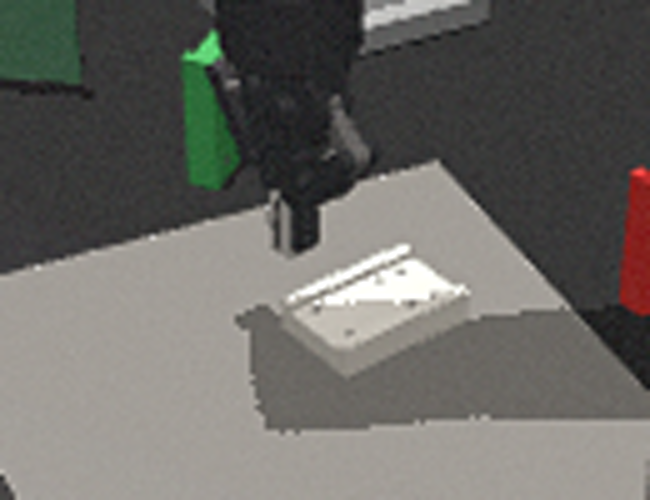

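R lies flat with its ribs up: the ribbed face shows at about (375,300) in the crop, clear of the fingers. Next is L.

```bash
python3 -m inch '[0,0,40,0,0,0,0, 0,0,80,0,0,0,0, 20,20,110,0,0,-0.1,0, 37,60,110,0,0,-0.2,0, 37,100,110,0,0,-0.3,0, 37,140,110,0,0,-0.4,0, 37,180,110,0,0,-0.5,0, 37,220,110,0,0,-0.616,0]'
```

```text
clock: 4.7
eef_pos: [0.5895, -0.0827, 0.2093]
tool_rot: [0.996, -0.085, 0.001, -0.034]
ft_force: [-0.1, -0.9, -0.1]
grip_width: -0.0001
grasp_force: 0.0
```

```bash
python3 -m inch '[0,40,0,0,0,0,0, 0,80,0,0,0,0,0, 0,110,0,0,0,0,0, 0,126,0,0,0,0,0, 0,126,0,0,0,0,0, 0,126,0,0,0,0,0]'
```

```text
clock: 5.2
eef_pos: [0.5811, -0.0352, 0.2093]
tool_rot: [0.997, -0.053, 0.0, -0.049]
ft_force: [0.2, 0.9, -0.4]
grip_width: 0.0001
grasp_force: 0.0
```

The tool is lagging and tilting, so I check the joints.

```bash
python3 - <<'E'
from h import *
o=bot.get_obs();print(np.round(o["joint_pos"],3),np.round(o["joint_vel"],2),np.round(o["ft_force"],1))
from scipy.spatial.transform import Rotation as R
print(R.from_quat(o["tool_rot"]).as_matrix().round(3))
E
```

```text
[-0.108  0.428  0.153  1.301  0.098  3.141] [ 0.01 -0.   -0.01 -0.01  0.01 -0.  ] [ 0.2  0.9 -0.4]
[[ 0.994 -0.107  0.005]
 [-0.107 -0.989  0.098]
 [-0.005 -0.098 -0.995]]
```

Joint 6 is at its limit at 3.14. The half-turned tool orientation (joint 6 at about 0.65) gives the same contact, so I straighten the tilt and then turn the other way.

```bash
python3 -m inch '[0,0,0,-0.098,0.005,0.05,0, 0,0,0,-0.098,0.005,0.1,0, 0,0,0,-0.098,0.005,0.2,0, 0,0,0,-0.098,0.005,0.2,0]'; python3 -c "
from h import *
from scipy.spatial.transform import Rotation as R
o=bot.get_obs();print(R.from_quat(o['tool_rot']).as_matrix().round(3).tolist(),o['joint_pos'].round(3) if hasattr(o['joint_pos'],'round') else o['joint_pos'])"
```

```text
clock: 5.53
eef_pos: [0.5813, -0.0354, 0.2093]
tool_rot: [0.999, 0.047, -0.005, 0.0]
ft_force: [0.7, 1.0, 0.1]
grip_width: 0.0001
grasp_force: 0.0
[[0.996, 0.094, -0.01], [0.094, -0.996, -0.001], [-0.01, -0.0, -1.0]] [-6.000e-02  4.320e-01  1.630e-01  1.311e+00 -1.000e-03  2.988e+00]
```

```bash
python3 -m inch '[3,20,0,0,0,0.12,0, 6,40,0,0,0,0.24,0, 9,60,0,0,0,0.36,0, 12,80,0,0,0,0.48,0, 12,90,0,0,0,0.6,0, 12,100,0,0,0,0.72,0, 12,105,0,0,0,0.84,0, 12,105,0,0,0,0.96,0]'; python3 -m inch '[3,20,0,0,0,0.12,0, 6,40,0,0,0,0.24,0, 9,60,0,0,0,0.36,0, 11,80,0,0,0,0.48,0, 11,90,0,0,0,0.6,0, 11,100,0,0,0,0.72,0, 11,106,0,0,0,0.84,0, 11,106,0,0,0,0.96,0]'
```

```text
clock: 6.2
eef_pos: [0.5931, 0.0704, 0.2091]
tool_rot: [0.864, 0.504, -0.004, 0.002]
ft_force: [-1.1, -0.8, -0.1]
grip_width: 0.0
grasp_force: 0.0
clock: 6.87
eef_pos: [0.6041, 0.1765, 0.209]
tool_rot: [0.533, 0.846, -0.003, 0.004]
ft_force: [-0.8, -0.2, -0.5]
grip_width: -0.0002
grasp_force: 0.0
```

```bash
python3 -m inch '[0,0,0,0,0,0.12,0, 0,0,0,0,0,0.24,0, 0,0,0,0,0,0.36,0, 0,0,0,0,0,0.48,0, 0,0,0,0,0,0.6,0, 0,0,0,0,0,0.72,0, 0,0,0,0,0,0.753,0, 0,0,0,0,0,0.753,0]'; python3 -c "
from h import *
from scipy.spatial.transform import Rotation as R
o=bot.get_obs();m=R.from_quat(o['tool_rot']).as_matrix();print(m.round(3).tolist(),np.arctan2(m[1,0],m[0,0]),np.round(o['joint_pos'],3))"
```

```text
clock: 7.53
eef_pos: [0.6042, 0.1749, 0.2092]
tool_rot: [0.189, 0.982, -0.001, 0.005]
ft_force: [-1.0, 0.1, 1.0]
grip_width: -0.0001
grasp_force: 0.0
[[-0.929, 0.37, 0.009], [0.37, 0.929, -0.004], [-0.01, -0.001, -1.0]] 2.762175673013016 [ 0.285  0.514  0.293  1.342 -0.006  0.664]
```

The tool is aligned and centred, 45 mm out along the ribbed side. Lower it and make the first part of the push along (-0.930,0.366).

```bash
python3 -m inch '[0,0,-35,0,0,0,0, 0,0,-70,0,0,0,0, 0,0,-98,0,0,0,0, 0,0,-111,0,0,0,0, 0,0,-111,0,0,0,0]'; python3 - <<'E'
from h import *
s=bot.camera("scene")
cv2.imwrite("pics/l1.png",cv2.resize(s[170:270,230:360],(650,500),interpolation=cv2.INTER_CUBIC))
E
```

```text
clock: 7.95
eef_pos: [0.601, 0.1742, 0.0936]
tool_rot: [0.189, 0.982, -0.003, 0.001]
ft_force: [-1.1, -0.6, -0.7]
grip_width: -0.0001
grasp_force: 0.0
```

View pics/l1.png

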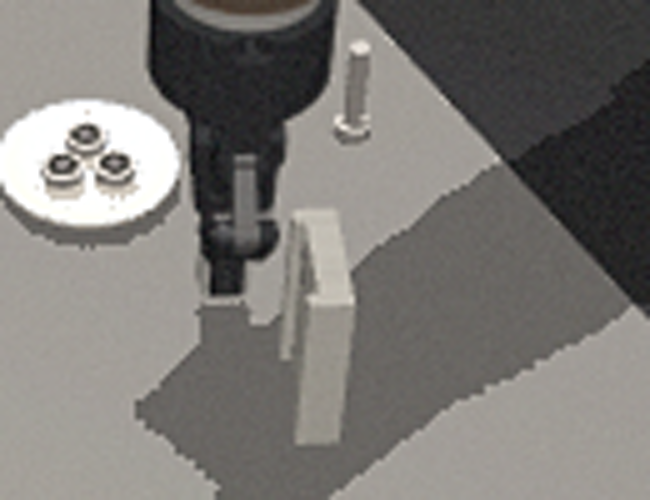

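The closed fingers at (222,270) stand in front of the ribbed side, and L is upright at (320,330). Saucer and kingpin are clear, so I push.

```bash
python3 -m inch '[-9,3.5,3,0,0,0,0, -19,7.5,3,0,0,0,0, -22,8.7,3,0,0,0,0, -25,9.8,3,0,0,0,0, -28,11,3,0,0,0,0, -31,12.2,3,0,0,0,0, -34,13.4,3,0,0,0,0, -34,13.4,3,0,0,0,0]'; python3 -m inch '[-3,1.2,0,0,0,0,0, -6,2.4,0,0,0,0,0, -8,3.1,0,0,0,0,0, -10,3.9,0,0,0,0,0, -12,4.7,0,0,0,0,0, -12,4.7,0,0,0,0,0]'; python3 - <<'E'
from h import *
s=bot.camera("scene")
cv2.imwrite("pics/l2.png",cv2.resize(s[110:270,190:398],(780,600),interpolation=cv2.INTER_CUBIC))
E
```

```text
clock: 8.67
eef_pos: [0.5695, 0.189, 0.1015]
tool_rot: [0.187, 0.982, -0.001, 0.005]
ft_force: [-0.0, 0.3, -0.3]
grip_width: -0.0002
grasp_force: 0.0
clock: 9.17
eef_pos: [0.5575, 0.1936, 0.1012]
tool_rot: [0.187, 0.982, -0.001, 0.004]
ft_force: [-1.3, -0.3, -0.4]
grip_width: -0.0003
grasp_force: 0.0
```

View pics/l2.png

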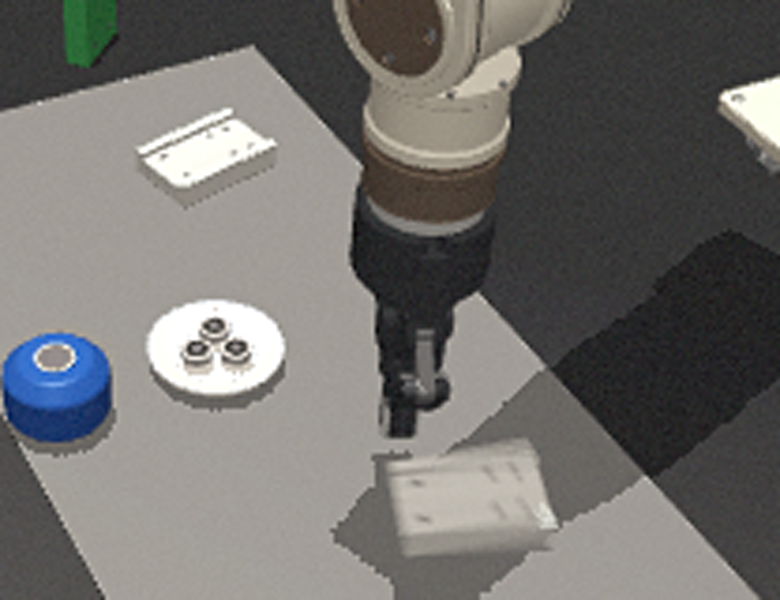

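L is just landing ribs up (motion blur at (470,495)), and R is flat. I back away upward and check.

```bash
python3 -m inch '[0,0,0,0,0,0,0, 0,0,10,0,0,0,0, 0,0,40,0,0,0,0, 0,0,80,0,0,0,0, 0,0,120,0,0,0,0, 0,0,150,0,0,0,0, 0,0,150,0,0,0,0, 0,0,150,0,0,0,0]'; python3 - <<'E'
from h import *
s=bot.camera("scene")
cv2.imwrite("pics/l3.png",cv2.resize(s[110:270,190:398],(780,600),interpolation=cv2.INTER_CUBIC))
E
```

```text
clock: 9.88
eef_pos: [0.5595, 0.1938, 0.255]
tool_rot: [0.187, 0.982, 0.001, 0.008]
ft_force: [0.5, -0.2, -0.3]
grip_width: -0.0003
grasp_force: 0.0
```

View pics/l3.png

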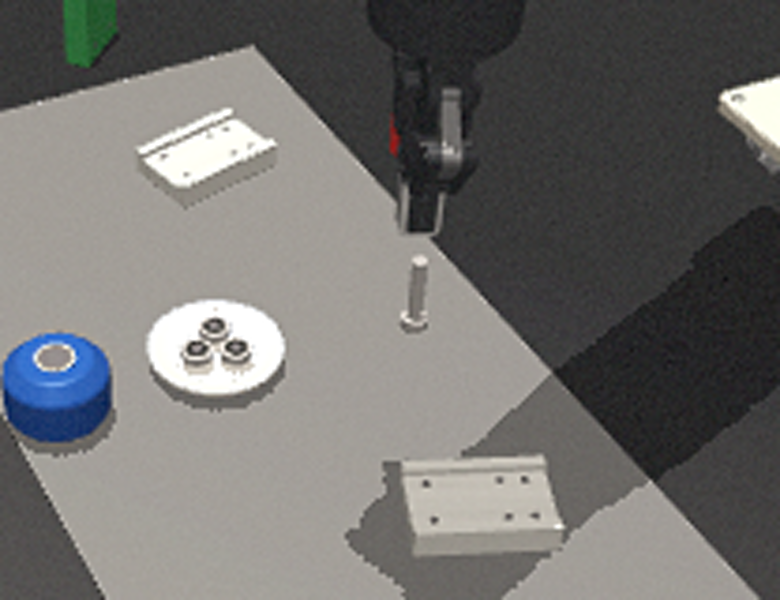

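Both risers lie flat with ribs up, at (205,155) and (480,505). The kingpin, saucer and wheel are undisturbed and the arm is clear.

```bash
python3 -c "
from workcell import bot
print(bot.job_done())"
```

```text
the job is handed in; nothing more can be done
None
```

Both risers were pushed over and lie flat on the mat with plain backs down and ribs up, the last pictures show the saucer, wheel and kingpin undisturbed (the T-tool was out of view, and the arm never went near it), and the job was handed in at about 10 s.

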